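Latch the bayonet lid of the bench cutter

TASK

The cutter's black lid has only been laid on its bowl, with its lugs resting on top of the rim. Turn it clockwise (seen from above) until it drops into its slots, then push it down against the spring and turn it a further quarter-turn clockwise to the stop, and let go so that it springs up into its latch and stays locked and level. Leave the other things on the bench where they are.

Things in the scene. Friction and masses are not known exactly. Their poses are not given: they have to be found in the camera images.
- cutter: White motor base of a bench food cutter, 250 x 200 mm, 105 mm high, fixed to the bench. Origin: centre of its underside, on the bench; z up. A round grey bowl (outside diameter 150 mm, wall top 194 mm above the bench) is clamped on it, its vertical axis through this origin
- ring (a point): Centre of the top face of the bayonet ring inside the bowl's mouth, 190 mm above the bench, on the bowl's axis. The ring has three entry slots 120 degrees apart, hidden under the lid. The bowl may be clamped at any angle (this point does not turn with it), so where the slots are is not known
- lid: Loose black lid, about 0.23 kg, lying level on the bowl. Its plug (diameter 111 mm) reaches into the ring. Origin: on the axis, level with the underside of its three lugs, 10 mm above the plug's foot; z up. At the start the lugs lie on the ring, origin 190 mm above the bench. Turned clockwise by 0.3 to 1.5 rad it drops about 4.5 mm into the slots (about 4 mm play each side); their sides then stop it turning
- lid_top (a point): Centre of the flat upper face of the lid's disc (diameter 137 mm, 6 mm thick), 25.5 mm above the lid's origin. Bare and flat but for the two ears, so that spread fingertips can stand on it, one beside each ear, press down and push the ears round like a key
- ear_a (a point): Middle of the top edge of one of the lid's two upright pale metal ears: ribs along the lid's x axis, 10 mm thick, 18 mm tall above the disc, reaching from 24 to 60 mm off the lid's axis; this one at the lid's +x, its middle 42 mm off the axis
- ear_b (a point): The same point of the other ear, at the lid's -x
- seat_end (a point): Point on the bowl's axis, 172 mm above the bench: the lid's origin when pressed to the end of its travel. After the drop a sprung seat carries the lid, pushing up 1.5 N plus 1 N per mm pressed. With the origin under 176 mm the lugs pass under the ring and the lid turns clockwise by 90 degrees to a firm stop; let go before it, the lid rests at about 176 mm, not locked
- latched (a point): Point on the bowl's axis, 180 mm above the bench: where the lid's origin stands when it is locked. Let go at the stop, the lid springs up to here, its lugs in notches of the ring
- tub_a: loose round clear tub with white lid, diameter 96 mm, 76 mm high, beside the cutter; bystander; origin centre of underside
- tub_b: loose round clear tub with white lid, diameter 96 mm, 61 mm high; bystander; origin centre of underside
- courgette_a: piece of courgette standing on the chopping board, diameter 48 mm, 60 mm high; bystander; origin centre of underside
- courgette_b: piece of courgette standing on the chopping board, diameter 48 mm, 45 mm high; bystander; origin centre of underside
- knife: chef's knife lying on the green chopping board (300 x 220 x 14 mm), 295 mm long; bystander
- mixing_bowl: steel bowl, rim diameter 160 mm, 70 mm high; bystander; origin centre of underside
- spatula: white spatula lying on the bench; bystander
There are look-alikes about, which are no part of the job. Leave any blue look-alike of the lid alone.

How it is judged:
At the end, for the whole second after the job is handed in: The lid, let go and at rest, is locked: level (within 0.04 rad), on the bowl's axis (within 5 mm) and standing in its latch notches, origin 178 to 182.5 mm above the bench (unlocked it stands at about 185 mm or more, unlatched under the ring at 176 mm) (z of lid in the frame of cutter between 0.178 and 0.1825 m and horizontal distance between lid and cutter below 0.005 m and angle between lid's own z axis and vertical below 0.04 rad and linear speed of lid below 0.01 m/s and angular speed of lid below 0.1 rad/s); the robot touches nothing.
It fails at once if a bystander is pushed more than 30 mm from its place (distance of any of tub_a, tub_b, courgette_a, courgette_b, knife, mixing_bowl, spatula from where it was at the start of the episode above 0.03 m).
It also fails if it takes over 72 s, if anything falls off the work surface, if the arm or the gripper's body presses on something with over 40 N, if the wrist force passes 120 N, or if a joint passes its speed limit or range.

ROBOT

A 7-joint arm with a two-finger parallel gripper is mounted at the origin on the work surface. World frame = base frame: x ahead of the robot, y to its left, z up, the work surface at z = 0. Lengths are in m, angles in rad, forces in N, time in s.
With the tool pointing down it reaches from about 0.4 to 0.85 m from the base axis. Payload 10.4 kg.
Tool frame: the origin (TCP) lies at the very end of the fingers, on their centre line; the grasp point (between the pads) lies 19 mm behind it (manip.grip_depth is the distance from the TCP to the grasp point, in m); z points along the fingers, y is the direction in which the jaws open and shut (so a half turn about z gives the same grasp; the last joint's range is limited). The gripper opens to 85 mm and grips with 20 to 120 N. Pads are 22 mm wide; open, the fingers measure 114 mm over their backs; the gripper's body (76 mm by 85 mm) begins 54 mm behind the grasp point. The pads swing forward as they close: fully open they stand 13 mm farther back than shut.
Start: joints at [1.154, 0.332, -0.065, 1.46, 0.022, 1.35, -0.088], TCP at [0.24, -0.577, 0.231] pointing down, gripper open.
Joint ranges: [-2.6, 2.6], [-0.5, 2.12], [-1.47, 1.34], [0.16, 2.42], [-1.27, 4.41], [0.06, 2.06], [-2.6, 2.6]. Speed limits (rad/s): [2.22, 2.22, 2.79, 2.79, 3.14, 3.14, 3.14].

INTERFACE

Orientations are given as a unit quaternion [x, y, z, w].
In Python, from workcell import manip gives the robot as it stands.
- The arm moves only by the tool step_arm, never from a script. Its argument "motion" is a list of rows, each a list of 6 numbers: the shift along the tool's x, y, z in mm, then the turn, a rotation vector about the tool's x, y, z in degrees. A call has 1 to 20 rows; each row shifts and turns the pose as measured when the row begins, along the tool's axes as they then stand; what a row does not reach is not made up. A row lasts 1/8 s, in which the tool goes at most 62.5 mm and 10.7 degrees, less where a joint would pass 70% of its speed; a pose out of reach is approached as far as the arm can. A call with a gripper value outside its range is refused whole. "jaw" is the finger opening in mm, from 0 to 85.4, set as the call begins (left out, the last holds). The fingers move at their own pace and stop on an object; "force" is the grip in N (left out, the last holds). Time passes only in rows, so rows that do not move let the fingers close. It gives the time, the measured TCP pose, the force and the opening at its end, in the units of the state.
- manip.get_obs(): the state, without advancing time (a new reading comes with each control period).
- manip.camera(name): name is "scene" or "top" or "wrist"; returns the picture (384x512x3 uint8, blue, green, red); there is no depth.
- manip.camera_info(name): a dict with "camera_matrix" (3x3 intrinsics, pixels), "R" (3x3) and "t" (3): a world point X has camera coordinates R X + t. Camera axes: x right, y down, z forward; pixel columns grow to the right and rows downward; lengths in m; the calibration is good to about 2 mm. A picture is of the moment at which its call begins: read the wrist's pose just before it. camera_info takes no time and is no camera call; for the wrist camera it gives the pose at the moment of the call.
- manip.hand_in(): hands the job in, once; it reports no verdict.
The state is a dict: "clock": time; "joint_pos": joint angles; "joint_velocities": joint speeds; "tau": joint torques, N m; "position": TCP position; "ee_rot": TCP orientation; "ft_force": force on the tool from outside, world axes, zero at the start; "torque": the same for the moment, N m; "grip_width": opening from 0.0 (shut) to 1.0 (fully open).
Only numpy, scipy, OpenCV 4.12 (cv2) and the standard library are available. Lean on these libraries where they do the work, as an engineer would, in place of code of your own. Each camera call takes 0.05 s, during which the arm holds its last target.

## Working session

There is one attempt and no reset: what is moved stays moved. The work goes in short steps, Python scripts to look and compute and a tool call to move; the robot and the scene stay as the last step left them, time stands still between calls to the robot, and variables do not carry over. Pictures are saved under pics/ and viewed, and the job is handed in when it is done.

Besides the shell and the picture viewer there is one more tool, called after ">>>" as name(argument=value, ...) on one line, values as JSON. step_arm: Moves the arm, as the interface text tells. Its arguments: {"type":"object","properties":{"motion":{"type":"array"},"jaw":{"type":"number"},"force":{"type":"number"}},"required":["motion"]}

```bash
mkdir -p pics; ls; python3 - <<'E'
from workcell import manip
import cv2
for n in ["scene","top","wrist"]:
    i=manip.camera_info(n); im=manip.camera(n); cv2.imwrite(f"pics/{n}0.png",im)
    print(n,i)
print(manip.get_obs())
E
```

```text
pics
scene {'camera_matrix': array([[386.0141726 ,   0.        , 258.24580528],
       [  0.        , 386.0141726 , 192.20282296],
       [  0.        ,   0.        ,   1.        ]]), 'R': array([[-0.43748915,  0.89920899, -0.0051416 ],
       [ 0.66498154,  0.31967173, -0.67498854],
       [-0.60531214, -0.29871923, -0.73781029]]), 't': array([ 0.2352263 , -0.21525345,  1.50220792])}
top {'camera_matrix': array([[428.05682942,   0.        , 247.54056039],
       [  0.        , 428.05682942, 191.19369334],
       [  0.        ,   0.        ,   1.        ]]), 'R': array([[-0.01341285, -0.9996599 , -0.02236457],
       [-0.98864508,  0.01660632, -0.14934903],
       [ 0.14966963,  0.02010743, -0.98853158]]), 't': array([0.01633137, 0.51785883, 1.45296555])}
wrist {'camera_matrix': array([[312.10679644,   0.        , 255.28950028],
       [  0.        , 312.10679644, 189.85910406],
       [  0.        ,   0.        ,   1.        ]]), 'R': array([[ 3.83382287e-01, -9.23589748e-01, -1.01949516e-05],
       [-8.81257339e-01, -3.65813399e-01,  2.99275892e-01],
       [-2.76411875e-01, -1.14728091e-01, -9.54166621e-01]]), 't': array([-0.62364972, -0.038946  ,  0.37896316])}
{'clock': 0.15, 'joint_pos': array([ 1.15441469,  0.33275261, -0.0646787 ,  1.46074989,  0.02158973,
        1.34990645, -0.0884843 ]), 'joint_velocities': array([ 0.0008994 , -0.00024057, -0.00024947, -0.00218558, -0.00141842,
       -0.00098831, -0.00010281]), 'tau': array([ 5.04322143e-04, -6.25830317e+01,  4.89209779e-02, -3.91854143e+01,
        1.61367666e-02,  7.67514459e-03,  6.28885709e-05]), 'position': array([ 0.23968247, -0.57690267,  0.23068175]), 'ee_rot': array([ 9.80678381e-01,  1.95626169e-01, -1.31734822e-04, -5.45107775e-04]), 'ft_force': array([ 0.22720175,  0.10710178, -0.32016403]), 'torque': array([ 0.0450779 , -0.00521097,  0.04884426]), 'grip_width': 1.002174711700337}
```

View pics/scene0.png

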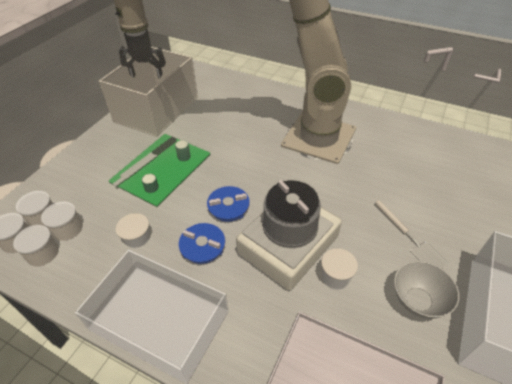

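View pics/top0.png

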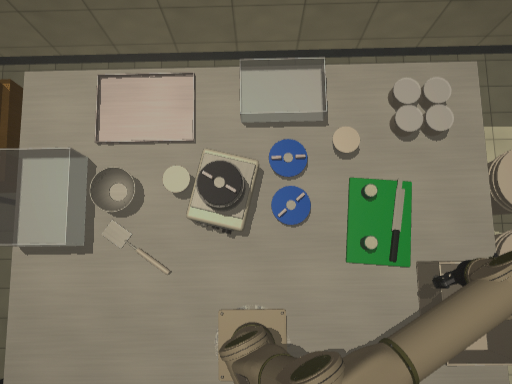

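View pics/wrist0.png

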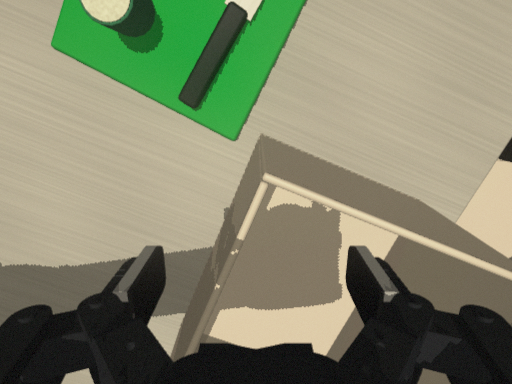

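The black lid is at about (221,185) in the top view, on the cutter. There are two blue look-alikes at (288,158) and (291,205). I'll measure the lid centre and the ear angle next.

```bash
cat > h.py <<'E'
import numpy as np, cv2
from workcell import manip
def ray(n,uv,z,info=None):
    i=info or manip.camera_info(n); K,R,t=i["camera_matrix"],i["R"],i["t"]
    d=R.T@np.linalg.solve(K,[uv[0],uv[1],1.]); c=-R.T@t
    return c+d*(z-c[2])/d[2]
def proj(n,X,info=None):
    i=info or manip.camera_info(n); p=i["camera_matrix"]@(i["R"]@np.asarray(X)+i["t"]); return p[:2]/p[2]
E
python3 - <<'E'
from h import *
for n,c,w in [("top",(221,185),32),("scene",(292,205),36)]:
    im=cv2.imread(f"pics/{n}0.png"); x,y=c
    cr=im[y-w:y+w,x-w:x+w]; cv2.imwrite(f"pics/{n}0c.png",cv2.resize(cr,None,fx=8,fy=8,interpolation=cv2.INTER_CUBIC))
    g=cr.max(axis=2)
    m=(g<60).astype(np.uint8)
    k,l,s,ce=cv2.connectedComponentsWithStats(m)
    j=1+np.argmax(s[1:,4]); print(n,s[j]+[x-w,y-w,0,0,0],ce[j]+[x-w,y-w])
    cs,_=cv2.findContours((l==j).astype(np.uint8),cv2.RETR_EXTERNAL,2)
    h=cv2.convexHull(max(cs,key=cv2.contourArea)); e=cv2.fitEllipse(h); print(e)
    u=np.array(e[0])+[x-w,y-w]; print(u,ray(n,u,.2155))
E
```

```text
top [215 166  27  39 285] [233.25263158 185.52280702]
((38.269893646240234, 33.97506332397461), (24.494386672973633, 40.18220138549805), 30.585315704345703)
[227.26989365 186.97506332] [0.5055076  0.06711841 0.2155    ]
scene [ 267  182   51   41 1198] [291.29549249 202.48247078]
((36.057212829589844, 32.68452072143555), (40.963905334472656, 49.998783111572266), 98.74760437011719)
[292.05721283 201.68452072] [0.53310774 0.09563532 0.2155    ]
```

```bash
python3 - <<'E'
import cv2,numpy as np
a=cv2.imread("pics/top0c.png");b=cv2.imread("pics/scene0c.png");b=cv2.resize(b,(a.shape[1],a.shape[0]))
cv2.imwrite("pics/cc.png",cv2.resize(np.hstack([a,b]),(800,400)))
E
```

```text
(no output)
```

View pics/cc.png

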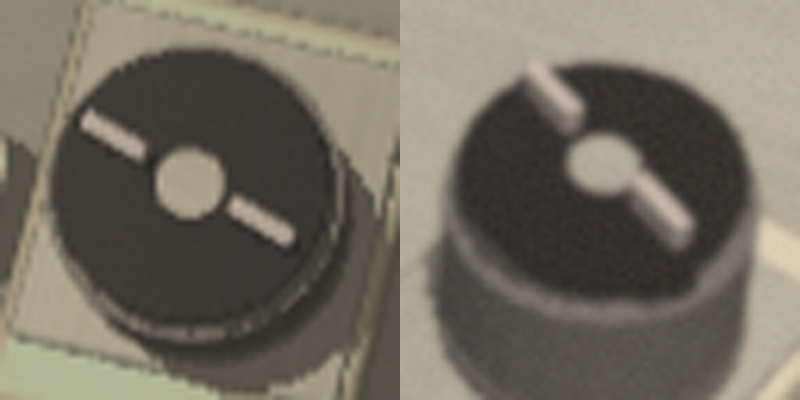

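The lid's pale hub and both ears are clear in both views. I'll use those as features.

```bash
python3 - <<'E'
from h import *
for n,c,w,z0,r in [("top",(221,185),32,.2155,21),("scene",(292,205),36,.2155,24)]:
    im=cv2.imread(f"pics/{n}0.png"); x,y=c
    cr=im[y-w:y+w,x-w:x+w].astype(int)
    m=(cr.max(2)>110).astype(np.uint8)
    k,l,s,ce=cv2.connectedComponentsWithStats(m,connectivity=4)
    for j in range(1,k):
        if 15<s[j,4]<300:
            u=ce[j]+[x-w,y-w]; col=cr[l==j].mean(0).round()
            print(n,s[j],u.round(2),col,ray(n,u,.2155).round(4),ray(n,u,.2335).round(4))
E
```

```text
top [13 17 10  9 37] [206.57 173.97] [132. 145. 157.] [0.5473 0.131  0.2155] [0.5438 0.1289 0.2335]
top [25 24 11 11 97] [218.93 181.85] [132. 152. 162.] [0.522  0.0928 0.2155] [0.5188 0.0912 0.2335]
top [36 31 11  8 38] [230.18 187.71] [130. 144. 156.] [0.5031 0.0582 0.2155] [0.5002 0.0571 0.2335]
scene [ 30  24  23  20 189] [296.38 200.93] [138. 151. 161.] [0.5259 0.1047 0.2155] [0.541  0.1095 0.2335]
scene [15 48 29 10 74] [285.5  223.31] [104. 111. 117.] [0.6049 0.1081 0.2155] [0.6182 0.1129 0.2335]
```

>>> step_arm(motion=[[0, 0, -50, 0, 0, 0], [0, 0, -50, 0, 0, 0], [37, -36, 0, 0, 0, 0], [37, -36, 0, 0, 0, 0], [37, -36, 0, 0, 0, 0], [37, -36, 0, 0, 0, 0], [37, -36, 0, 0, 0, 0], [37, -36, 0, 0, 0, 0], [37, -36, 0, 0, 0, 0], [37, -36, 0, 0, 0, 0], [37, -36, 0, 0, 0, 0], [37, -36, 0, 0, 0, 0], [37, -36, 0, 0, 0, 0], [37, -36, 0, 0, 0, 0], [37, -36, 0, 0, 0, 0], [0, 0, 0, 0, 0, 0]], jaw=85)

```text
clock: 2.15
position: [0.5101, 0.0605, 0.3316]
ee_rot: [0.981, 0.195, -0.001, -0.002]
ft_force: [-0.5, -1.1, 0.1]
grip_width: 1.002
```

>>> step_arm(motion=[[0, 0, 0, 0, 0, -10.6], [0, 0, 0, 0, 0, -10.6], [0, 0, 0, 0, 0, -10.6], [0, 0, 0, 0, 0, -10.6], [0, 0, 0, 0, 0, -10.6], [0, 0, 0, 0, 0, -10.6], [0, 0, 0, 0, 0, -10.6], [0, 0, 0, 0, 0, -10.6], [0, 0, 0, 0, 0, -10.6], [0, 0, 0, 0, 0, -10.6], [0, 0, 0, 0, 0, -10.6], [0, 0, 0, 0, 0, -10.6], [0, 0, 0, 0, 0, -10.6], [0, 0, 0, 0, 0, -10.6], [0, 0, 0, 0, 0, 0]])

```text
clock: 4.03
position: [0.5071, 0.0459, 0.3286]
ee_rot: [0.064, 0.998, -0.002, -0.005]
ft_force: [0.7, 0.3, 0.4]
grip_width: 0.995
```

```bash
cat >> h.py <<'E'
from scipy.spatial.transform import Rotation as Ro
C=np.array([.522,.0928])
def st(c=C):
    o=manip.get_obs(); M=Ro.from_quat(o["ee_rot"]).as_matrix(); p=o["position"]
    ya=np.degrees(np.arctan2(M[1,1],M[0,1]))
    print("t",round(o["clock"],2),"p",p.round(4),"yaw y",round(ya,1),"tilt",M[:,2].round(3),"j7",o["joint_pos"][6].round(2),"F",o["ft_force"].round(1),"T",o["torque"].round(2))
    print("to axis, tool mm",(M.T@np.r_[c-p[:2],0]*1000).round(1))
E
python3 - <<'E'
from h import *
st()
i=manip.camera_info("wrist"); im=manip.camera("wrist"); cv2.imwrite("pics/w1.png",im)
print(proj("wrist",[.522,.0928,.2155],i))
E
```

```text
t 4.03 p [0.5071 0.0459 0.3286] yaw y 82.6 tilt [-0.01  -0.004 -1.   ] j7 1.19 F [0.7 0.3 0.4] T [-0.03 -0.03  0.01]
to axis, tool mm [-8.8 48.4 -0.4]
[311.47505634 197.67994311]
```

View pics/w1.png

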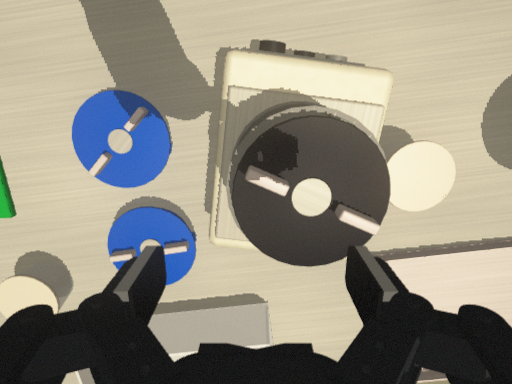

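>>> step_arm(motion=[[-4, 24, 0, -0.3, -0.5, 0], [-4, 24, 0, 0, 0, 0], [0, 0, 0, 0, 0, 0], [0, 0, 0, 0, 0, 0]])

```text
clock: 4.58
position: [0.5217, 0.0908, 0.3281]
ee_rot: [0.075, 0.997, -0.001, -0.0]
ft_force: [-0.8, -0.1, 1.3]
grip_width: 0.995
```

```bash
python3 -c "
from h import *
st()"
```

```text
t 4.58 p [0.5217 0.0908 0.3281] yaw y 81.4 tilt [-0.001 -0.002 -1.   ] j7 1.06 F [-0.8 -0.1  1.3] T [ 0.05 -0.01  0.05]
to axis, tool mm [-0.  2. -0.]
```

>>> step_arm(motion=[[0, 2, 0, 0, 0, -8], [0, 0, 30, 0, 0, 0], [0, 0, 30, 0, 0, 0], [0, 0, 20, 0, 0, 0], [0, 0, 0, 0, 0, 0], [0, 0, 0, 0, 0, 0]])

```text
clock: 5.32
position: [0.5223, 0.0863, 0.2472]
ee_rot: [0.011, 1.0, -0.002, 0.0]
ft_force: [-0.2, -0.2, 0.3]
grip_width: 0.994
```

```bash
python3 - <<'E'
from h import *
st()
cv2.imwrite("pics/w2.png",manip.camera("wrist"))
im=manip.camera("scene");cv2.imwrite("pics/s2.png",cv2.resize(im[110:270,220:380],None,fx=3.5,fy=3.5,interpolation=cv2.INTER_CUBIC))
E
```

```text
t 5.33 p [0.5223 0.0863 0.2472] yaw y 88.7 tilt [ 0.001 -0.005 -1.   ] j7 1.16 F [-0.2 -0.2  0.3] T [ 0.01 -0.01 -0.01]
to axis, tool mm [ 0.4  6.5 -0. ]
```

View pics/w2.png

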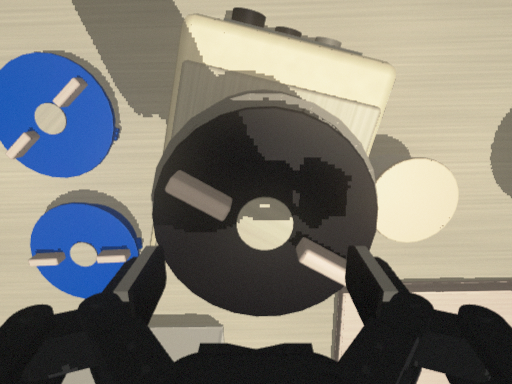

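View pics/s2.png

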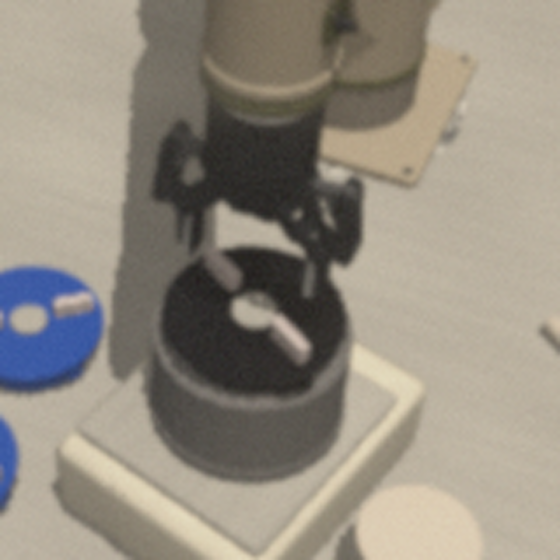

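>>> step_arm(motion=[[0, 6.5, 0, 0, 0, 0], [0, 0, 0, 0.3, 0, 0], [0, 0, 8, 0, 0, 0], [0, 0, 8, 0, 0, 0], [0, 0, 4, 0, 0, 0], [0, 0, 0, 0, 0, 0]])

```text
clock: 6.18
position: [0.5228, 0.0935, 0.2265]
ee_rot: [0.011, 1.0, -0.005, 0.001]
ft_force: [-0.5, -0.4, -0.5]
grip_width: 1.0
```

```bash
python3 - <<'E'
from h import *
st()
cv2.imwrite("pics/w3.png",manip.camera("wrist"))
E
```

```text
t 6.17 p [0.5228 0.0935 0.2265] yaw y 88.8 tilt [ 0.002 -0.01  -1.   ] j7 1.13 F [-0.5 -0.4 -0.5] T [ 0.01 -0.05  0.06]
to axis, tool mm [ 0.8 -0.8  0. ]
```

View pics/w3.png

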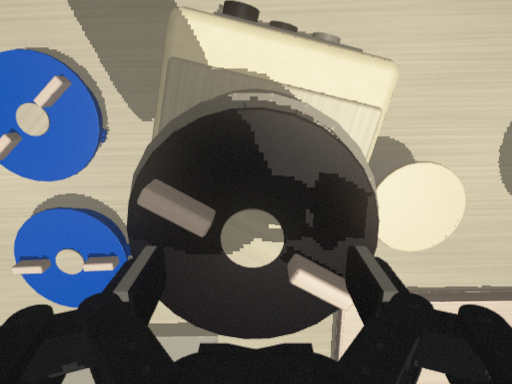

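>>> step_arm(motion=[[0.8, -0.8, 4, -0.6, 0, 0], [0, 0, 4, 0, 0, 0], [0, 0, 0, 0, 0, 0]])

```text
clock: 6.6
position: [0.5221, 0.0925, 0.2184]
ee_rot: [0.011, 1.0, 0.001, 0.001]
ft_force: [-0.1, -0.1, -0.4]
grip_width: 0.996
```

```bash
python3 - <<'E'
from h import *
st()
E
```

```text
t 6.6 p [0.5221 0.0925 0.2184] yaw y 88.7 tilt [ 0.003  0.001 -1.   ] j7 1.14 F [-0.1 -0.1 -0.4] T [-0.02  0.01 -0.04]
to axis, tool mm [ 0.2  0.3 -0. ]
```

>>> step_arm(motion=[[0, 0, 3, 0, 0, 0], [0, 0, 3, 0, 0, 0], [0, 0, 0, 0, 0, 0]])

```text
clock: 6.98
position: [0.5222, 0.0926, 0.212]
ee_rot: [0.011, 1.0, 0.001, 0.001]
ft_force: [-0.3, 0.2, 0.7]
grip_width: 0.994
```

```bash
python3 - <<'E'
from h import *
st()
cv2.imwrite("pics/w4.png",manip.camera("wrist"))
E
```

```text
t 6.97 p [0.5222 0.0926 0.212 ] yaw y 88.7 tilt [ 0.003  0.001 -1.   ] j7 1.13 F [-0.3  0.2  0.7] T [-0.   -0.02  0.02]
to axis, tool mm [ 0.2  0.2 -0. ]
```

View pics/w4.png

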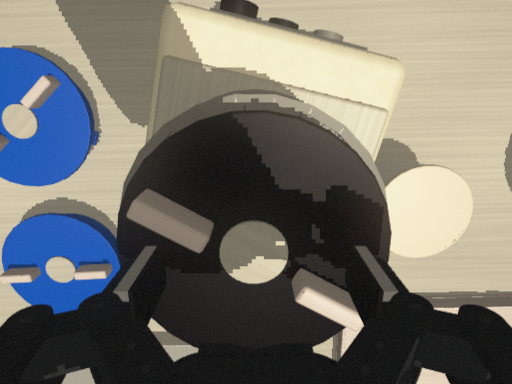

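>>> step_arm(motion=[[0, 0, 4, 0, 0, 0], [0, 0, 3, 0, 0, 0], [0, 0, 0, 0, 0, 0]])

```text
clock: 7.4
position: [0.5223, 0.0927, 0.2047]
ee_rot: [0.011, 1.0, 0.001, 0.002]
ft_force: [-0.0, 0.3, -0.9]
grip_width: 0.997
```

>>> step_arm(motion=[[0, 0, 2, 0, 0, 0], [0, 0, 0, 0, 0, 0]])

```text
clock: 7.65
position: [0.5224, 0.0928, 0.2028]
ee_rot: [0.011, 1.0, 0.001, 0.002]
ft_force: [0.2, -0.4, 0.8]
grip_width: 0.998
```

>>> step_arm(motion=[[0, 0, 0, 0, 0, 4], [0, 0, 0, 0, 0, 4], [0, 0, 0, 0, 0, 4], [0, 0, 0, 0, 0, 4], [0, 0, 0, 0, 0, 4], [0, 0, 0, 0, 0, 0]])

```text
clock: 8.4
position: [0.5227, 0.0929, 0.203]
ee_rot: [0.189, 0.982, 0.001, 0.002]
ft_force: [-1.6, -0.2, -0.4]
grip_width: 0.993
```

```bash
python3 - <<'E'
from h import *
st()
cv2.imwrite("pics/w5.png",manip.camera("wrist"))
E
```

```text
t 8.4 p [0.5227 0.0929 0.203 ] yaw y 68.2 tilt [ 0.004  0.001 -1.   ] j7 0.78 F [-1.6 -0.2 -0.4] T [0.04 0.02 0.01]
to axis, tool mm [ 0.6 -0.3 -0. ]
```

View pics/w5.png

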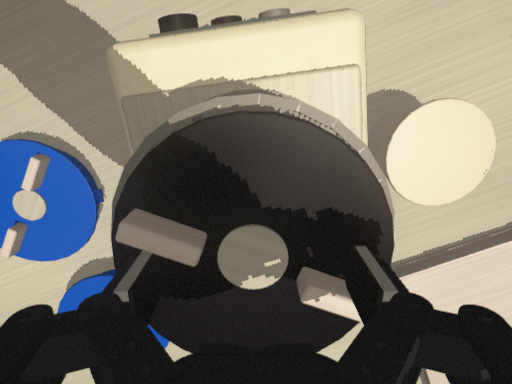

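The ears now sit at about 19° to the finger line, so the lid is being pushed round. I'll keep turning.

>>> step_arm(motion=[[0.6, -0.3, 0, 0, 0, 4], [0, 0, 0, 0, 0, 4], [0, 0, 0, 0, 0, 4], [0, 0, 0, 0, 0, 0]])

```text
clock: 8.95
position: [0.5229, 0.0927, 0.203]
ee_rot: [0.251, 0.968, -0.01, 0.01]
ft_force: [-0.6, -15.4, 1.2]
grip_width: 0.995
```

```bash
python3 - <<'E'
from h import *
st()
cv2.imwrite("pics/w6.png",manip.camera("wrist"))
E
```

```text
t 8.95 p [0.5229 0.0927 0.203 ] yaw y 61.0 tilt [ 0.015 -0.024 -1.   ] j7 0.64 F [ -0.6 -15.4   1.2] T [-1.79 -1.06 12.85]
to axis, tool mm [ 0.8 -0.3 -0. ]
```

View pics/w6.png

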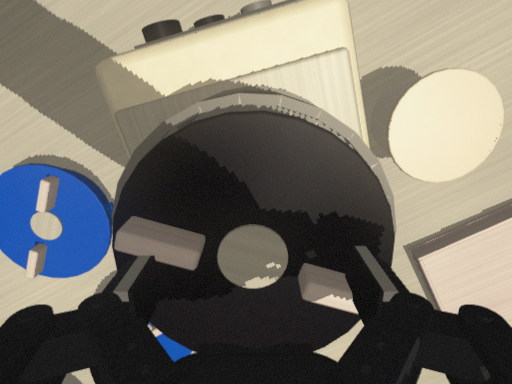

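Torque has jumped to 12.9 Nm, so the lid has met a hard stop, probably the slot sides after the drop. I'll ease back and check the lid's height.

>>> step_arm(motion=[[0.6, -0.3, 0, 0, 0, -3], [0, 0, 0, 0, 0, 0]])

```text
clock: 9.25
position: [0.523, 0.0926, 0.2029]
ee_rot: [0.217, 0.976, -0.012, 0.012]
ft_force: [0.3, -2.5, 0.9]
grip_width: 0.994
```

```bash
python3 - <<'E'
from h import *
st()
def hub(f):
    im=cv2.imread(f); h=cv2.cvtColor(im,cv2.COLOR_BGR2GRAY)[200:310,205:298]
    m=(h>70).astype(np.uint8); k,l,s,c=cv2.connectedComponentsWithStats(m); 
    j=1+np.argmax(s[1:,4]); return s[j],(c[j]+[205,200]).round(1)
i=manip.camera_info("wrist");cv2.imwrite("pics/w7.png",manip.camera("wrist"))
for n in "4567": print(n,hub(f"pics/w{n}.png"))
for z in (.2155,.211): print(proj("wrist",[.522,.0928,z],i),np.abs(proj("wrist",[.522,.0928,z],i)-proj("wrist",[.522,.1088,z],i)))
E
```

```text
t 9.25 p [0.523  0.0926 0.2029] yaw y 64.9 tilt [ 0.018 -0.028 -0.999] j7 0.7 F [ 0.3 -2.5  0.9] T [-0.29 -0.06  2.31]
to axis, tool mm [ 0.9 -0.2 -0. ]
4 (array([  14,   21,   69,   64, 3474], dtype=int32), array([253.5, 252.1]))
5 (array([  12,   24,   72,   66, 3644], dtype=int32), array([252.6, 256.8]))
6 (array([  12,   24,   71,   65, 3594], dtype=int32), array([252.4, 256.2]))
7 (array([  13,   24,   71,   65, 3595], dtype=int32), array([252.7, 256. ]))
[253.59682158 262.85111126] [31.23664703 12.41887018]
[253.81677277 257.77339349] [30.34774417 12.14822103]
```

View pics/w7.png

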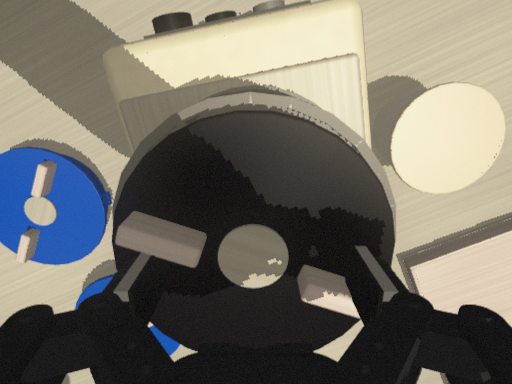

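```bash
python3 - <<'E'
from h import *
i=manip.camera_info("wrist")
# tool-frame camera pose is fixed: derive from now, apply to others
o=manip.get_obs();M=Ro.from_quat(o["ee_rot"]).as_matrix();p=o["position"]
Rct=i["R"]@M; tct=i["R"]@p+i["t"]
# ear edges: pick top-face long edge (upper) of left ear, near outer end to inner end
poses={"4":([.5222,.0926,.212],[0.011,1,0.001,.001]),"5":([.5227,.0929,.203],[.189,.982,.001,.002]),"6":([.5229,.0927,.203],[.251,.968,-.01,.01]),"7":(p,o["ee_rot"])}
for n,(pp,q) in poses.items():
    Mm=Ro.from_quat(q).as_matrix(); R=Rct@Mm.T; inf=dict(camera_matrix=i["camera_matrix"],R=R,t=tct-R@np.array(pp))
    im=cv2.imread(f"pics/w{n}.png").astype(int)
    m=((im.max(2)>62)).astype(np.uint8); m[:,:110]=0;m[:,225:]=0;m[:180]=0;m[290:]=0
    k,l,s,c=cv2.connectedComponentsWithStats(m)
    print(n,[(s[j].tolist()) for j in range(1,k) if s[j,4]>300])
    for z in (.2155,.211,.207):
        print(z, "hub",ray("wrist",{"4":(253.5,252.1),"5":(252.6,256.8),"6":(252.4,256.2),"7":(252.7,256)}[n],z,inf).round(4))
a=[cv2.imread(f"pics/w{n}.png")[190:340,100:370] for n in "4567"]
v=np.vstack([np.hstack(a[:2]),np.hstack(a[2:])]); cv2.imwrite("pics/cmp.png",cv2.resize(v,(800,444),interpolation=cv2.INTER_CUBIC))
E
```

```text
4 [[110, 180, 21, 102, 994], [126, 189, 88, 65, 3001], [115, 246, 41, 44, 560]]
0.2155 hub [0.521  0.0921 0.2155]
0.211 hub [0.5234 0.092  0.211 ]
0.207 hub [0.5256 0.0919 0.207 ]
5 [[110, 180, 17, 102, 566], [115, 208, 92, 82, 3707]]
0.2155 hub [0.5189 0.0934 0.2155]
0.211 hub [0.5213 0.0924 0.211 ]
0.207 hub [0.5234 0.0916 0.207 ]
6 [[110, 180, 17, 101, 608], [114, 216, 92, 74, 3611]]
0.2155 hub [0.5187 0.0941 0.2155]
0.211 hub [0.521  0.0927 0.211 ]
0.207 hub [0.523  0.0914 0.207 ]
7 [[110, 180, 16, 102, 601], [115, 211, 92, 79, 3705]]
0.2155 hub [0.5185 0.094  0.2155]
0.211 hub [0.5209 0.0927 0.211 ]
0.207 hub [0.523  0.0916 0.207 ]
```

View pics/cmp.png

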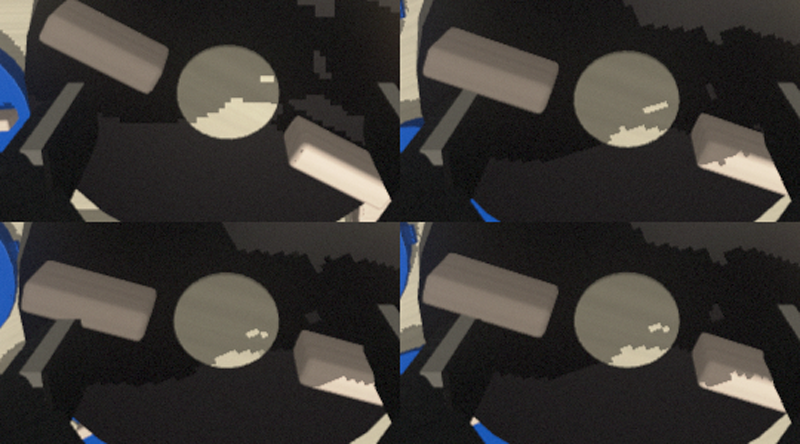

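The hub position is consistent only with a disc height of about 0.211, so the lid has dropped, and it has turned about 12°. Next I'll level the tool and press down.

>>> step_arm(motion=[[0.9, -0.2, 0, -1.0, 1.6, -2], [0, 0, 2, 0, 0, 0], [0, 0, 2, 0, 0, 0], [0, 0, 2, 0, 0, 0], [0, 0, 0, 0, 0, 0]])

```text
clock: 9.93
position: [0.5227, 0.0929, 0.1979]
ee_rot: [0.203, 0.979, -0.0, 0.001]
ft_force: [-0.3, -1.6, 1.6]
grip_width: 0.994
```

```bash
python3 - <<'E'
from h import *
st()
E
```

```text
t 9.93 p [0.5227 0.0929 0.1979] yaw y 66.6 tilt [ 0.002 -0.001 -1.   ] j7 0.75 F [-0.3 -1.6  1.6] T [-0.33  0.08  0.35]
to axis, tool mm [ 0.6 -0.3 -0. ]
```

>>> step_arm(motion=[[0.5, -0.3, 2, 0, 0, 0], [0, 0, 2, 0, 0, 0], [0, 0, 2, 0, 0, 0], [0, 0, 2, 0, 0, 0], [0, 0, 0, 0, 0, 0]])

```text
clock: 10.55
position: [0.5237, 0.0937, 0.1928]
ee_rot: [0.204, 0.979, -0.001, 0.004]
ft_force: [0.3, -2.6, 4.1]
grip_width: 0.995
```

```bash
python3 - <<'E'
from h import *
st()
E
```

```text
t 10.55 p [0.5237 0.0937 0.1928] yaw y 66.5 tilt [ 0.008 -0.003 -1.   ] j7 0.74 F [ 0.3 -2.6  4.1] T [-0.41  0.25  0.51]
to axis, tool mm [ 1.2 -1.5 -0. ]
```

>>> step_arm(motion=[[1, -1, 3, 0.0, 0.4, 0], [0, 0, 3, 0, 0, 0], [0, 0, 3, 0, 0, 0], [0, 0, 3, 0, 0, 0], [0, 0, 3, 0, 0, 0]])

```text
clock: 11.18
position: [0.5239, 0.0937, 0.1837]
ee_rot: [0.205, 0.979, -0.001, 0.004]
ft_force: [-16.6, -5.7, 44.8]
grip_width: 0.998
```

```bash
python3 - <<'E'
from h import *
st()
i=manip.camera_info("wrist");im=manip.camera("wrist");cv2.imwrite("pics/w8.png",im)
for z in (.2155,.211,.207,.203,.199): print(z,proj("wrist",[.522,.0928,z],i))
E
```

```text
t 11.18 p [0.5239 0.0937 0.1837] yaw y 66.3 tilt [ 0.008 -0.004 -1.   ] j7 0.73 F [-16.6  -5.7  44.8] T [-1.61  3.81  0.39]
to axis, tool mm [ 1.4 -1.6 -0. ]
0.2155 [250.38893007 285.98840147]
0.211 [250.56633994 279.63705705]
0.207 [250.71470607 274.32549024]
0.203 [250.85503314 269.30172508]
0.199 [250.98795729 264.54298723]
```

View pics/w8.png

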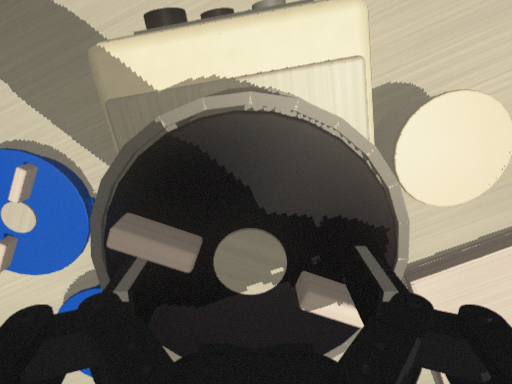

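The lid has reached the end of its travel at 45 N. The bowl wall now shows around it, and the hub at row 262 matches a disc height of about 0.198. I'll ease off a little, recentre, then turn while holding it down.

>>> step_arm(motion=[[1.4, -1.6, -1, 0.2, 0.4, 0], [1, -1, 2, 0, 0, 4], [0, 0, 2, 0, 0, 4], [0, 0, 2, 0, 0, 4]])

```text
clock: 11.72
position: [0.5245, 0.0939, 0.1848]
ee_rot: [0.31, 0.951, -0.001, 0.007]
ft_force: [-1.4, -3.4, 12.3]
grip_width: 0.993
```

```bash
python3 - <<'E'
from h import *
st()
E
```

```text
t 11.72 p [0.5245 0.0939 0.1848] yaw y 53.9 tilt [ 0.012 -0.005 -1.   ] j7 0.52 F [-1.4 -3.4 12.3] T [-0.88  0.41  0.46]
to axis, tool mm [ 1.4 -2.3 -0. ]
```

>>> step_arm(motion=[[1.5, -2.5, 2, 0.2, 0.7, 4], [1, -2, 2, 0.1, 0.3, 4], [0.5, -1.5, 2, 0, 0, 4], [0, -1, 2, 0, 0, 4]])

```text
clock: 12.22
position: [0.5247, 0.0907, 0.1844]
ee_rot: [0.445, 0.896, 0.003, 0.006]
ft_force: [2.2, -0.2, 16.0]
grip_width: 1.0
```

```bash
python3 - <<'E'
from h import *
st()
E
```

```text
t 12.22 p [0.5247 0.0907 0.1844] yaw y 37.2 tilt [ 0.014  0.    -1.   ] j7 0.25 F [ 2.2 -0.2 16. ] T [-0.44  0.24  0.94]
to axis, tool mm [ 3.3 -0.9 -0. ]
```

>>> step_arm(motion=[[3, -1, 2, 0.6, 0.6, 4], [2, -1, 2, 0.2, 0.2, 4], [1, -0.5, 2, 0.2, 0, 4], [0.5, -0.5, 2, 0, 0, 4]])

```text
clock: 12.72
position: [0.5246, 0.0914, 0.1841]
ee_rot: [0.571, 0.821, 0.0, 0.004]
ft_force: [-3.0, -5.4, 19.8]
grip_width: 0.997
```

```bash
python3 - <<'E'
from h import *
st()
E
```

```text
t 12.72 p [0.5246 0.0914 0.1841] yaw y 20.3 tilt [ 0.007 -0.004 -1.   ] j7 -0.04 F [-3.  -5.4 19.8] T [-1.23  1.16  0.72]
to axis, tool mm [ 2.2 -1.9 -0. ]
```

>>> step_arm(motion=[[2.5, -2, 1.8, 0.2, 0.2, 4], [1.5, -2, 1.8, 0.2, 0, 4], [1, -1, 1.8, 0, 0, 4], [0.5, -1, 1.8, 0, 0, 4], [0.5, -1, 1.8, 0, 0, 4], [0.5, -1, 1.8, 0, 0, 4]])

```text
clock: 13.48
position: [0.5236, 0.0889, 0.1846]
ee_rot: [0.737, 0.676, 0.002, 0.013]
ft_force: [-2.6, -5.3, 18.6]
grip_width: 0.994
```

```bash
python3 - <<'E'
from h import *
st()
cv2.imwrite("pics/w9.png",manip.camera("wrist"))
E
```

```text
t 13.47 p [0.5236 0.0889 0.1846] yaw y -5.0 tilt [ 0.02  -0.016 -1.   ] j7 -0.47 F [-2.6 -5.3 18.6] T [-1.01  1.31  1.03]
to axis, tool mm [ 3.8 -1.9 -0.1]
```

View pics/w9.png

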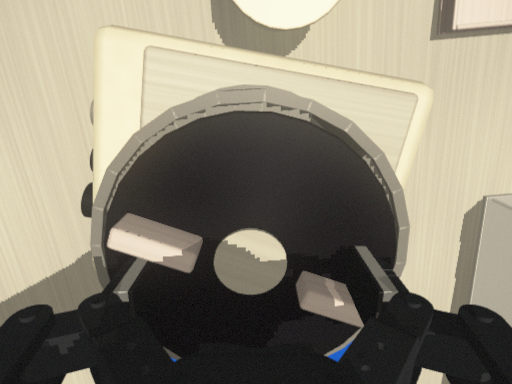

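The lid is following the fingers, with the ears at the same angle in the wrist view. I'll continue to the stop.

>>> step_arm(motion=[[4, -2, 1.8, 1.0, 0.6, 4], [2, -1, 1.8, 0.3, 0.2, 4], [1, 0, 1.8, 0, 0, 4], [1, 0, 1.8, 0, 0, 3]])

```text
clock: 14.02
position: [0.5231, 0.0905, 0.1841]
ee_rot: [0.824, 0.566, -0.002, 0.006]
ft_force: [-9.9, -11.6, 26.9]
grip_width: 0.996
```

```bash
python3 - <<'E'
from h import *
st()
E
```

```text
t 14.03 p [0.5231 0.0905 0.1841] yaw y -21.0 tilt [ 0.004 -0.011 -1.   ] j7 -0.75 F [ -9.9 -11.6  26.9] T [-1.5   2.73  2.69]
to axis, tool mm [ 1.8 -1.9 -0. ]
```

>>> step_arm(motion=[[1.5, -1.5, 1.2, 0.3, 0.3, 3], [1, -1, 1.2, 0, 0, 3], [0.5, 0, 1.2, 0, 0, 3]])

```text
clock: 14.4
position: [0.5228, 0.09, 0.1843]
ee_rot: [0.85, 0.527, -0.005, 0.017]
ft_force: [1.1, -29.7, 24.7]
grip_width: 0.999
```

```bash
python3 - <<'E'
from h import *
st()
E
```

```text
t 14.4 p [0.5228 0.09   0.1843] yaw y -26.3 tilt [ 0.01  -0.033 -0.999] j7 -0.86 F [  1.1 -29.7  24.7] T [-3.04  4.76 26.69]
to axis, tool mm [ 2.2 -1.9 -0.1]
```

Torque is 26.7 Nm at yaw −26°, about 87° past the slot contact, so this is the stop. I'll relax the torque and let the lid rise gently while the fingers stay at the ears.

>>> step_arm(motion=[[2, -1, -0.5, 0, 0, -0.5], [0, 0, -1.5, 0, 0, 0.3], [0, 0, -1.5, 0, 0, 0.3], [0, 0, -2, 0, 0, 0], [0, 0, -2, 0, 0, 0]])

```text
clock: 15.02
position: [0.5224, 0.0898, 0.1857]
ee_rot: [0.832, 0.554, -0.01, 0.027]
ft_force: [10.1, -5.1, -13.1]
grip_width: 0.994
```

```bash
python3 - <<'E'
from h import *
st()
E
```

```text
t 15.03 p [0.5224 0.0898 0.1857] yaw y -22.6 tilt [ 0.012 -0.056 -0.998] j7 -0.82 F [ 10.1  -5.1 -13.1] T [-0.05 -1.02  5.06]
to axis, tool mm [ 2.6 -1.5 -0.2]
```

>>> step_arm(motion=[[0, 0, 0, 0, 0, -2], [1, -1, 0, 1, 1.4, -2], [0, 0, 0, 0.9, 1.3, -1], [0, 0, 0, 0, 0, 0]])

```text
clock: 15.52
position: [0.5241, 0.0918, 0.1883]
ee_rot: [0.807, 0.591, 0.001, 0.0]
ft_force: [-3.9, -2.1, 9.5]
grip_width: 0.995
```

```bash
python3 - <<'E'
from h import *
st()
i=manip.camera_info("wrist");im=manip.camera("wrist");cv2.imwrite("pics/w10.png",im)
for z in (.2155,.211,.207,.203,.199): print(z,proj("wrist",[.522,.0928,z],i))
E
```

```text
t 15.53 p [0.5241 0.0918 0.1883] yaw y -17.6 tilt [ 0.002  0.001 -1.   ] j7 -0.68 F [-3.9 -2.1  9.5] T [-0.57  0.97  0.22]
to axis, tool mm [ 0.3 -2.3 -0. ]
0.2155 [252.32741364 280.06288449]
0.211 [252.39809704 274.19159091]
0.207 [252.45731849 269.27237986]
0.203 [252.51342322 264.61205855]
0.199 [252.56665096 260.1907136 ]
```

View pics/w10.png

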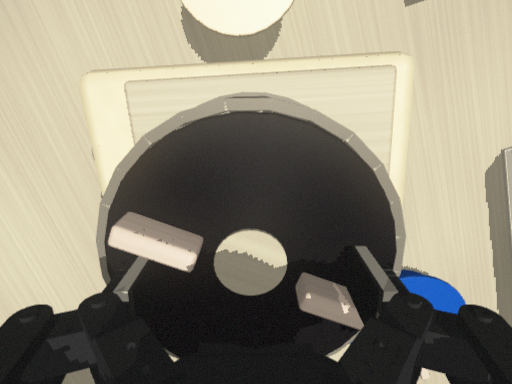

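The fingertip height, the 9.5 N spring load and the ear angle show that the lid was dragged back off the stop by a few degrees and is resting under the ring at about 176 mm. I'll press again and return to the stop more gently.

>>> step_arm(motion=[[0.5, -2, 3, 0, 0, 0], [0.5, -1, 3, 0, 0, 2], [0.5, -1, 2, 0, 0, 3], [0.5, -0.5, 2, 0, 0, 2]])

```text
clock: 16.08
position: [0.5233, 0.0902, 0.1841]
ee_rot: [0.838, 0.545, 0.001, 0.009]
ft_force: [-8.6, -17.3, 29.6]
grip_width: 1.001
```

```bash
python3 - <<'E'
from h import *
st()
E
```

```text
t 16.07 p [0.5233 0.0902 0.1841] yaw y -23.9 tilt [ 0.012 -0.015 -1.   ] j7 -0.8 F [ -8.6 -17.3  29.6] T [-2.55  2.95 13.03]
to axis, tool mm [ 1.9 -2.2 -0.1]
```

>>> step_arm(motion=[[1, -1, 0.5, 0.9, 0.5, 0.3]])

```text
clock: 16.2
position: [0.5232, 0.0903, 0.1844]
ee_rot: [0.836, 0.549, -0.0, 0.004]
ft_force: [1.3, -13.1, 0.5]
grip_width: 0.994
```

```bash
python3 - <<'E'
from h import *
st()
E
```

```text
t 16.2 p [0.5232 0.0903 0.1844] yaw y -23.4 tilt [ 0.004 -0.008 -1.   ] j7 -0.78 F [  1.3 -13.1   0.5] T [-3.51 -1.91  8.39]
to axis, tool mm [ 1.9 -2.1 -0. ]
```

>>> step_arm(motion=[[0, 0, 0.5, 0.3, 0.2, -0.4]])

```text
clock: 16.32
position: [0.5233, 0.0902, 0.1844]
ee_rot: [0.832, 0.555, -0.001, 0.004]
ft_force: [-2.4, -3.5, 6.3]
grip_width: 0.993
```

>>> step_arm(motion=[[0, 0, 0.3, 0.2, 0.2, -0.3]])

```text
clock: 16.45
position: [0.5234, 0.0902, 0.1844]
ee_rot: [0.828, 0.56, -0.0, 0.003]
ft_force: [-0.9, -3.2, 4.9]
grip_width: 0.996
```

```bash
python3 - <<'E'
from h import *
st()
E
```

```text
t 16.45 p [0.5234 0.0902 0.1844] yaw y -21.9 tilt [ 0.002 -0.005 -1.   ] j7 -0.75 F [-0.9 -3.2  4.9] T [-0.85 -0.35  3.08]
to axis, tool mm [ 1.9 -2.3 -0. ]
```

>>> step_arm(motion=[[0, 0, -1.5, 0, 0, 0.1], [0, 0, -2, 0, 0, 0.1]])

```text
clock: 16.7
position: [0.523, 0.09, 0.1851]
ee_rot: [0.828, 0.561, -0.001, 0.003]
ft_force: [10.6, -1.0, -18.9]
grip_width: 1.0
```

```bash
python3 - <<'E'
from h import *
st()
E
```

```text
t 16.7 p [0.523  0.09   0.1851] yaw y -21.7 tilt [ 0.002 -0.007 -1.   ] j7 -0.75 F [ 10.6  -1.  -18.9] T [-0.42 -2.59  2.97]
to axis, tool mm [ 2.2 -2.  -0. ]
```

>>> step_arm(motion=[[0, 0, -1, 0, 0, -0.4]])

```text
clock: 16.82
position: [0.523, 0.0899, 0.185]
ee_rot: [0.825, 0.564, -0.001, 0.004]
ft_force: [4.3, -1.6, -4.8]
grip_width: 0.994
```

>>> step_arm(motion=[[0, 0, -1, 0, 0, -0.4]])

```text
clock: 16.95
position: [0.5231, 0.09, 0.1852]
ee_rot: [0.824, 0.567, -0.001, 0.003]
ft_force: [6.2, -0.4, -4.2]
grip_width: 0.999
```

```bash
python3 - <<'E'
from h import *
st()
E
```

```text
t 16.95 p [0.5231 0.09   0.1852] yaw y -20.9 tilt [ 0.002 -0.007 -1.   ] j7 -0.74 F [ 6.2 -0.4 -4.2] T [ 0.01 -1.03  1.2 ]
to axis, tool mm [ 2.2 -2.  -0. ]
```

>>> step_arm(motion=[[0, 0, -2.5, 0, 0, -0.2], [0, 0, -3, 0, 0, 0]])

```text
clock: 17.2
position: [0.523, 0.09, 0.19]
ee_rot: [0.823, 0.568, -0.002, 0.003]
ft_force: [4.2, -1.0, -7.3]
grip_width: 0.994
```

```bash
python3 - <<'E'
from h import *
st()
i=manip.camera_info("wrist");im=manip.camera("wrist");cv2.imwrite("pics/w11.png",im)
for z in (.2155,.211,.207,.203,.199): print(z,proj("wrist",[.522,.0928,z],i))
E
```

```text
t 17.2 p [0.523 0.09  0.19 ] yaw y -20.8 tilt [ 0.001 -0.007 -1.   ] j7 -0.73 F [ 4.2 -1.  -7.3] T [-0.21 -1.09  1.16]
to axis, tool mm [ 2.3 -1.9 -0. ]
0.2155 [253.33113099 274.0898047 ]
0.211 [253.35175585 268.38422685]
0.207 [253.36904639 263.60103982]
0.203 [253.38543555 259.06721053]
0.199 [253.400992   254.76373503]
```

View pics/w11.png

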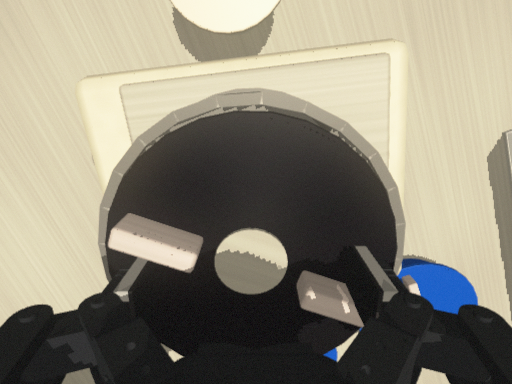

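The hub row puts the disc at about 0.205, so the lid's origin is about 179–180 mm, above the 176 mm under-ring rest. I'll keep lifting.

>>> step_arm(motion=[[0, 0, -3, 0, 0, 0], [0, 0, -3, 0, 0, 0]])

```text
clock: 17.5
position: [0.5222, 0.0908, 0.1949]
ee_rot: [0.823, 0.568, -0.002, 0.002]
ft_force: [5.7, 3.6, -17.1]
grip_width: 0.997
```

```bash
python3 - <<'E'
from h import *
st()
E
```

```text
t 17.5 p [0.5222 0.0908 0.1949] yaw y -20.8 tilt [-0.001 -0.005 -1.   ] j7 -0.73 F [  5.7   3.6 -17.1] T [ 0.99 -1.13  1.06]
to axis, tool mm [ 1.8 -0.9 -0. ]
```

>>> step_arm(motion=[[0, 0, 0, 0, 0, -1.5], [0, 0, -1, 0, 0, -1.5], [0, 0, -1, 0, 0, -1], [0, 0, 0, 0, 0, 0]])

```text
clock: 18.0
position: [0.5216, 0.0913, 0.1982]
ee_rot: [0.802, 0.597, -0.002, 0.001]
ft_force: [0.4, 0.4, -0.7]
grip_width: 0.994
```

```bash
python3 - <<'E'
from h import *
st()
i=manip.camera_info("wrist");im=manip.camera("wrist");cv2.imwrite("pics/w12.png",im)
for z in (.2155,.211,.207,.203,.199): print(z,proj("wrist",[.522,.0928,z],i))
E
```

```text
t 18.0 p [0.5216 0.0913 0.1982] yaw y -16.7 tilt [-0.002 -0.004 -1.   ] j7 -0.66 F [ 0.4  0.4 -0.7] T [-0.01  0.03  0.  ]
to axis, tool mm [ 1.6 -0.  -0. ]
0.2155 [257.3084529 265.5196614]
0.211 [257.25278135 260.38841516]
0.207 [257.20596108 256.07299138]
0.203 [257.16145575 251.97093578]
0.199 [257.11909782 248.06680573]
```

View pics/w12.png

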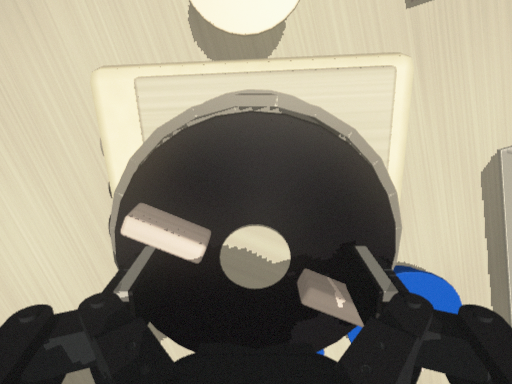

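Contact is gone, with force and torque at about 0. The lid held its angle while the fingers turned back, and the hub at row about 256 implies a disc height near 0.206, which is latched. I'll retreat upward.

>>> step_arm(motion=[[1, 0, -5, 0, 0, 0], [0, 0, -10, 0, 0, 0], [0, 0, -25, 0, 0, 0], [0, 0, -40, 0, 0, 0], [0, 0, -50, 0, 0, 0], [0, 0, 0, 0, 0, 0]])

```text
clock: 18.8
position: [0.5219, 0.0932, 0.3355]
ee_rot: [0.803, 0.596, -0.001, 0.001]
ft_force: [0.6, 0.2, -0.4]
grip_width: 0.998
```

```bash
python3 - <<'E'
from h import *
st()
i=manip.camera_info("wrist");im=manip.camera("wrist");cv2.imwrite("pics/w13.png",im)
for z in (.2155,.211,.2055,.1975): print(z,proj("wrist",[.522,.0928,z],i))
s=manip.camera("scene");cv2.imwrite("pics/s13.png",s)
cv2.imwrite("pics/s13c.png",cv2.resize(s[150:270,220:380],None,fx=5,fy=5,interpolation=cv2.INTER_CUBIC))
E
```

```text
t 18.8 p [0.5219 0.0932 0.3355] yaw y -16.8 tilt [-0.001 -0.004 -1.   ] j7 -0.62 F [ 0.6  0.2 -0.4] T [ 0.01 -0.02  0.01]
to axis, tool mm [-0.3  0.2  0. ]
0.2155 [256.49257005 183.75790819]
0.211 [256.46960153 182.31806724]
0.2055 [256.44247361 180.61748374]
0.1975 [256.40476048 178.25333884]
```

View pics/w13.png

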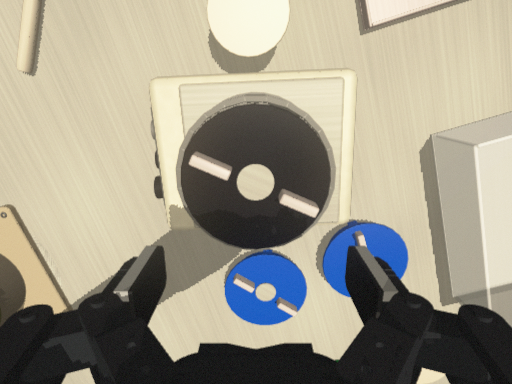

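View pics/s13c.png

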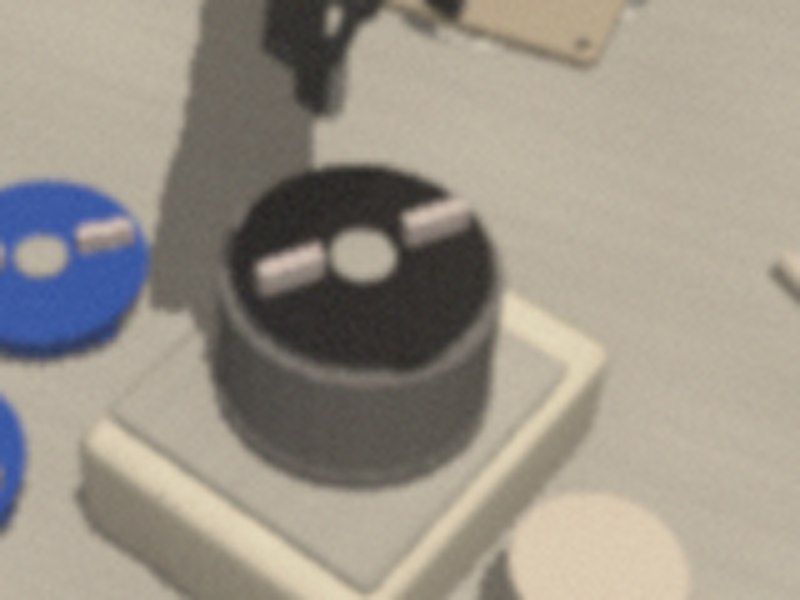

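```bash
python3 - <<'E'
from h import *
# hub centroid in scene, start vs now
for f in ("scene0","s13"):
    im=cv2.imread(f"pics/{f}.png").astype(int)[185:212,278:308]
    m=(im.max(2)>110).astype(np.uint8)
    c,_=cv2.findContours(m,0,1)
    k,l,s,ce=cv2.connectedComponentsWithStats(m,connectivity=4)
    print(f,[(s[j].tolist(),(ce[j]+[278,185]).round(2)) for j in range(1,k)])
for z in (.2155,.211,.2055,.2015): print(z,proj("scene",[.522,.0928,z]).round(2))
im=cv2.imread("pics/w13.png").astype(int)[100:250,180:335]
m=(im.max(2)>110).astype(np.uint8);k,l,s,ce=cv2.connectedComponentsWithStats(m,connectivity=4)
for j in range(1,k):
    if 60<s[j,4]<3000: 
        u=ce[j]+[180,100]; print(s[j],u.round(2),[ray("wrist",u,z).round(4) for z in (.2055,.2235)])
for z in (.2055,.2015):
    a=proj("wrist",[.522,.0928,z]); r=.0685
    pts=np.array([proj("wrist",[.522+r*np.cos(t),.0928+r*np.sin(t),z]) for t in np.linspace(0,6.28,60)])
    print(z,"disc px",np.ptp(pts,axis=0))
E
```

```text
scene0 [([2, 0, 9, 8, 40], array([284.92, 187.6 ])), ([8, 8, 22, 19, 185], array([296.16, 200.72]))]
s13 [([26, 0, 4, 2, 6], array([305.83, 185.33])), ([22, 5, 8, 9, 51], array([304.  , 194.04])), ([0, 11, 21, 11, 160], array([288.62, 200.99]))]
0.2155 [292.69 198.41]
0.211 [292.59 199.56]
0.2055 [292.46 200.95]
0.2015 [292.37 201.96]
[  8  52  44  29 667] [209.99 165.54] [array([0.4852, 0.1181, 0.2055]), array([0.4891, 0.1214, 0.2235])]
[  56   64   39   37 1117] [255.11 181.82] [array([0.519 , 0.0924, 0.2055]), array([0.5206, 0.0974, 0.2235])]
[ 99  89  41  29 608] [298.44 203.17] [array([0.5511, 0.0615, 0.2055]), array([0.5506, 0.0686, 0.2235])]
[146 138   9  12  64] [331.3  245.03] [array([0.5706, 0.0111, 0.2055]), array([0.5687, 0.0216, 0.2235])]
0.2055 disc px [153.60709685 148.0076504 ]
0.2015 disc px [151.52748536 146.17504705]
```

```bash
python3 - <<'E'
from h import *
for n in (8,10,11,12):
    im=cv2.imread(f"pics/w{n}.png").max(2)[200:310,205:298]
    m=(im>70).astype(np.uint8);k,l,s,c=cv2.connectedComponentsWithStats(m);j=1+np.argmax(s[1:,4]); print(n,s[j],c[j]+[205,200])
E
```

```text
8 [   8   28   74   67 3876] [249.86764706 261.23813209]
10 [   9   28   74   68 3917] [250.06765382 261.54991065]
11 [   9   27   74   67 3886] [250.53474009 260.58337622]
12 [  14   24   72   65 3653] [254.77470572 256.03202847]
```

The numbers:
- **Ears:** they now lie at −40.6°, which matches 86–90° from the slot.
- **Height:** the hub gives a height above the 176 mm rest, but only to about ±2 mm.

To be sure, I'll do a light touch test of the height.

>>> step_arm(motion=[[0, 0, 0, -0.2, 0, -6], [0, 0, 40, 0, 0, 0], [0, 0, 40, 0, 0, 0], [0, 0, 40, 0, 0, 0], [0, 0, 10, 0, 0, 0], [0, 0, 0, 0, 0, 0]])

```text
clock: 19.65
position: [0.5176, 0.091, 0.1943]
ee_rot: [0.769, 0.639, -0.006, -0.001]
ft_force: [-0.4, -0.1, 0.8]
grip_width: 0.996
```

```bash
python3 - <<'E'
from h import *
st()
i=manip.camera_info("wrist");im=manip.camera("wrist");cv2.imwrite("pics/w14.png",im)
for z in (.2115,.2055,.2015): print(z,proj("wrist",[.522,.0928,z],i))
im=im.max(2)[200:310,205:298]
m=(im>70).astype(np.uint8);k,l,s,c=cv2.connectedComponentsWithStats(m);j=1+np.argmax(s[1:,4]); print(s[j],c[j]+[205,200])
E
```

```text
t 19.65 p [0.5176 0.091  0.1943] yaw y -10.6 tilt [-0.009 -0.006 -1.   ] j7 -0.56 F [-0.4 -0.1  0.8] T [0.   0.03 0.02]
to axis, tool mm [ 2.6  4.  -0.1]
0.2115 [265.74523187 263.7245188 ]
0.2055 [265.43800544 256.97488677]
0.2015 [265.2460468 252.7576384]
[  22   25   71   67 3809] [262.64426359 258.2465214 ]
```

View pics/w14.png

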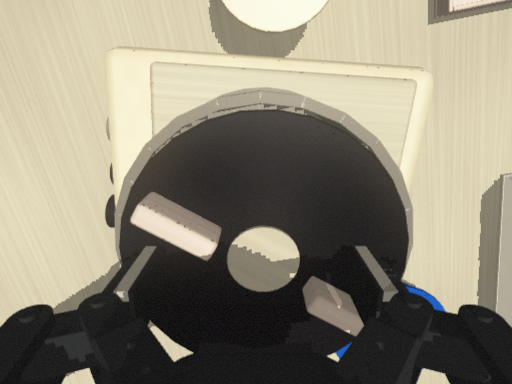

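>>> step_arm(motion=[[0, 0, 1, 0, 0, 0], [0, 0, 0, 0, 0, 0]])

```text
clock: 19.95
position: [0.5191, 0.0914, 0.1961]
ee_rot: [0.769, 0.639, -0.004, 0.001]
ft_force: [-0.4, 0.5, 0.1]
grip_width: 0.994
```

>>> step_arm(motion=[[0, 0, 1, 0, 0, 0], [0, 0, 0, 0, 0, 0]])

```text
clock: 20.2
position: [0.5196, 0.0914, 0.1961]
ee_rot: [0.769, 0.639, -0.003, 0.001]
ft_force: [-0.7, 0.0, -1.0]
grip_width: 0.989
```

>>> step_arm(motion=[[0, 0, 1, 0, 0, 0], [0, 0, 0, 0, 0, 0]])

```text
clock: 20.45
position: [0.5196, 0.0914, 0.1951]
ee_rot: [0.769, 0.639, -0.003, 0.001]
ft_force: [-0.5, -0.2, -0.8]
grip_width: 0.991
```

>>> step_arm(motion=[[0, 0, 2, 0, 0, 0], [0, 0, 0, 0, 0, 0]])

```text
clock: 20.7
position: [0.5196, 0.0915, 0.1929]
ee_rot: [0.769, 0.639, -0.003, 0.001]
ft_force: [-0.1, -0.0, -0.7]
grip_width: 0.996
```

>>> step_arm(motion=[[0, 0, 1, 0, 0, 0], [0, 0, 0, 0, 0, 0]])

```text
clock: 20.95
position: [0.5198, 0.0916, 0.1927]
ee_rot: [0.769, 0.639, -0.003, 0.001]
ft_force: [-1.6, -1.2, 1.7]
grip_width: 0.992
```

>>> step_arm(motion=[[0, 0, 1, 0, 0, 0], [0, 0, 0, 0, 0, 0]])

```text
clock: 21.2
position: [0.5199, 0.0916, 0.1924]
ee_rot: [0.769, 0.639, -0.003, 0.002]
ft_force: [-1.7, -0.4, 3.4]
grip_width: 0.994
```

Light contact is at TCP 0.1927, about 8.6 mm above the bottom contact at 0.1841 (origin 172 mm). That puts the origin at about 180.6 mm, so the lid is latched. I'll retreat and hand in.

>>> step_arm(motion=[[0, 0, -5, 0, 0, 0], [0, 0, -15, 0, 0, 0], [0, 0, -40, 0, 0, 0], [0, 0, -50, 0, 0, 0], [0, 0, 0, 0, 0, 0], [0, 0, 0, 0, 0, 0]])

```text
clock: 21.95
position: [0.5199, 0.0924, 0.3082]
ee_rot: [0.769, 0.639, -0.002, 0.002]
ft_force: [0.1, -0.2, -1.4]
grip_width: 0.994
```

```bash
python3 - <<'E'
from h import *
st()
i=manip.camera_info("wrist");im=manip.camera("wrist");cv2.imwrite("pics/w15.png",im)
s=manip.camera("top");cv2.imwrite("pics/t15.png",s)
c=im.astype(int)[90:260,170:345]
m=(c.max(2)>110).astype(np.uint8);k,l,s,ce=cv2.connectedComponentsWithStats(m,connectivity=4)
for j in range(1,k):
    if 300<s[j,4]<2500:
        u=ce[j]+[170,90]; print(s[j],u.round(2),[ray("wrist",u,z,i).round(4) for z in (.2055,.2235)])
E
```

```text
t 21.95 p [0.5199 0.0924 0.3082] yaw y -10.6 tilt [-0.001 -0.006 -1.   ] j7 -0.52 F [ 0.1 -0.2 -1.4] T [ 0.04 -0.01  0.  ]
to axis, tool mm [ 0.8  2.  -0. ]
[ 16  60  48  36 829] [210.08 166.85] [array([0.4867, 0.1178, 0.2055]), array([0.4901, 0.1215, 0.2235])]
[  67   80   42   40 1340] [257.5  189.34] [array([0.5207, 0.092 , 0.2055]), array([0.5217, 0.0977, 0.2235])]
```

View pics/w15.png

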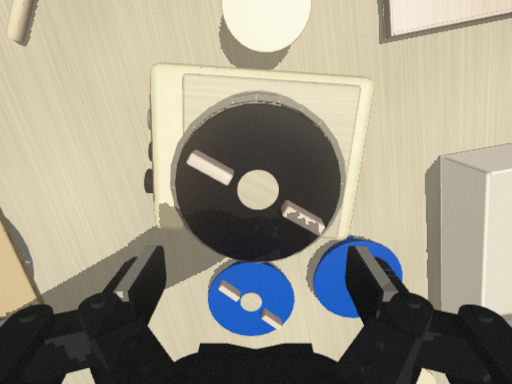

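View pics/t15.png

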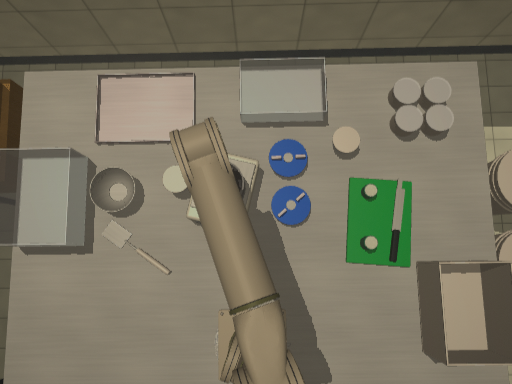

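The lid sits level in the bowl with its hub at (257,189) in the wrist view and on the axis. In the top view the bystanders are unmoved and nothing is being touched.

```bash
python3 -c "
from workcell import manip
print(manip.hand_in())"
```

```text
the job is handed in; nothing more can be done
None
```

The lid is locked in its latch as far as my checks show, and I handed the job in at about 22 s of the 72 s allowed. The hand-in itself reports no verdict.

**What I did:** I stood the open fingertips beside the two ears and turned the lid clockwise until it dropped into its slots. I then pressed it to the end of its travel and turned it about 87° further to the stop. On the first release the fingers dragged the lid back off the stop, and it rested unlatched at about 176 mm. I pressed it down again, returned it to the stop, took the turning force off and let it rise into the latch.

**Last checks:**
- **Height:** a light touch put the lid's origin at about 180.6 mm, against a latched height of 180 mm. The wrist picture agreed to about 1 mm. One picture taken during the release read 181–183 mm, but its error was about 2 mm, so I relied on the touch.
- **Position:** the hub is within about 2 mm of the axis.
- **Level:** the lid looks level in the wrist picture; I did not measure its tilt.
- **Angle:** the ears have turned about 99° in all. That is less than the 107° or more implied by a minimum first turn of 0.3 rad (17°) plus 90°. I measured only about 12° before the drop. It does match the slot and stop contacts I felt.
- **Surroundings:** the bystanders look unmoved in the top view, and the gripper is clear of everything.

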